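# Refill a pusher tray through its one-way gate

### The job

Top up the carton dispenser on the shop counter: stand the loose tall carton, facing the same way as the row, in the open front end of the tray and push it in slowly between the two sprung gate flaps, against the spring-loaded row, until both flaps have snapped shut behind it, without crushing the cartons once the row comes up solid. Then ease the row back until the shut flaps carry it, not letting it fly back against them, and let go. Leave the other things on the counter where they are.

Things in the scene. Friction and masses are not known exactly. Their poses are not given: they have to be found in the camera images.
- carton_center (a point): Centre of the loose carton to load (40 mm above its underside): plain tan cardboard box with a pale panel on both broad faces, 30 mm deep (its x), 64 mm wide (its y), 80 mm tall (its z), 0.08 to 0.18 kg, standing on the counter beside the tray. Same as the cartons in the tray. The same when turned by half a turn.
- row1_center (a point): Centre of the front carton of the three standing face to face in the tray (same size and axes as the loose one). At the start its front face rests on the tips of the shut flaps.
- tray: Pusher tray screwed to the counter: black base plate 275 x 146 mm. Origin at counter height on the lane's centre line, in the plane of the shut flaps' tips; x runs along the lane into the tray, roughly away from the robot; y left, z up. Lane floor at z = 10 mm, lane 68 mm wide, side walls up to z = 58 mm. A clear hood covers the rear from x = 72 mm on, top at z = 100 mm; ahead of it the lane is open above.
- apron (a point): Point on the lane floor (10 mm over the counter) at tray x = -65 mm: a carton standing centred here, its 64 mm across the lane, is clear of the shut flaps (they first touch it when its centre is at about x = -31 mm). The open front apron starts at x = -95 mm; clear lead-in guides beside it (x = -92 to -52 mm, top z = 35 mm) narrow from 77 to 69 mm apart.
- gate (a point): Point on the lane floor midway between the tips of the shut flaps, which are 46 mm apart. A spring pusher presses the row towards the flaps with about 8 N. Pushing the carton through takes some 6 to 14 N. The flaps snap shut when its rear face is past tray x = 6 mm (centre past about 21 mm), unless something behind it, such as a finger wider than the gap, is in their way.
- rear (a point): Point on the lane floor behind the row, tray x = 135 mm. Near it is a rear stop, set differently every time and hidden by the row: from where the flaps snap shut the carton can go only some 2 to 6 mm further in before the whole row is solid and the cartons, which stand about 16 N, get crushed.
- flap_left (a joint): Angle (rad) of the left gate flap: white plastic plate 45 mm long, z = 12 to 54 mm, on an upright hinge at tray x = -37, y = 48 mm, slanting inwards at 34 degrees to its tip at x = 0, y = 23 mm. 0 = shut; grows as it is pushed aside; at 0.27 it is flush with the lane wall, tip at x = 5 mm. Lightly sprung to 0 and cannot swing past it, so the row cannot come back.
- flap_right (a joint): The right gate flap, mirror image of the left: hinge at y = -48 mm, tip at y = -23 mm. Once a carton is past, both snap to 0 behind it; eased back, the carton rests on their tips with its centre at about tray x = 16 mm.
- soapbox: Bystander: flat cardboard box 62 x 98 x 36 mm lying on the counter; origin under its centre.
- jar: Bystander: glass jar, 72 mm wide, 100 mm tall; origin under its centre.
- terminal: Bystander: grey card terminal lying flat, 150 x 72 x 29 mm; origin under its centre.
Not all that is in view belongs to the job. What is shaped like the part that bears carton_center but orange or red is not meant.

How it is judged:
By the outcome, as a careful person would: the job done as asked, in the order asked, and still so for the second after the job is handed in, with the robot touching nothing.
It also fails if it takes over 69 s, if anything falls off the work surface, if the arm or the gripper's body presses on something with over 40 N, if the wrist force passes 120 N, or if a joint passes its speed limit or range.

### The arm

A 6-joint arm with a two-finger parallel gripper is mounted at the origin on the work surface. World frame = base frame: x ahead of the robot, y to its left, z up, the work surface at z = 0. Lengths are in mm, angles in degrees, forces in N, time in s.
With the tool pointing down it reaches from about 350 to 850 mm from the base axis. Payload 8.1 kg.
Tool frame: the origin (TCP) lies midway between the tips of the shut fingers; the grasp point (between the pads) lies 19 mm behind it; z points along the fingers, x is the direction in which the jaws open and shut, and the axes are right-handed (so a half turn about z gives the same grasp; the last joint's range is limited). The gripper opens to 85 mm and grips with 20 to 120 N. Pads are 22 mm wide; open, the fingers measure 114 mm over their backs; the gripper's body (76 mm by 85 mm) begins 54 mm behind the grasp point. The pads swing forward as they close: fully open they stand 13 mm farther back than shut.
Start: joints at [-72.445, 7.471, 85.268, -0, 87.261, -4.893], TCP at [229.132, -554.53, 231.292] pointing down, gripper open.
Joint ranges: [-169.43, 169.43], [-51.17, 129.36], [1.28, 143.12], [-76.62, 256.62], [0, 156.53], [-152.29, 152.29]. Speed limits (degrees/s): [136.94, 136.94, 159.86, 180, 180, 180].

### API

Orientations are given as [roll, pitch, yaw] about the fixed x, y, z axes, in that order (R = Rz(yaw) Ry(pitch) Rx(roll)).
In Python, from bench import monitor, cams, r gives the robot as it stands.
- The arm moves only by the tool jog_arm, never from a script. Its arguments are lists of equal length, an entry for each row: "offset": the shift along the tool's x, y, z in mm, a list of three; "delta_rot": the turn, a rotation vector about the tool's x, y, z in degrees, a list of three; "jaw": the opening in per cent of the stroke, from 0 (shut) to 100 (fully open). In form: {"offset": [[x, y, z], ...], "delta_rot": [[rx, ry, rz], ...], "jaw": [jaw, ...]}. A call has 1 to 20 rows; each row shifts and turns the pose as measured when the row begins, along the tool's axes as they then stand; what a row does not reach is not made up. A row lasts 1/10 s, in which the tool goes at most 50 mm and 8.59 degrees, less where a joint would pass 70% of its speed; a pose out of reach is approached as far as the arm can. A call is refused whole if a number of a shift passes 50 or a number of a turn 8.59, either way. A call with a gripper value outside its range is refused whole. The fingers move at their own pace and stop on an object; "newtons" is the grip in N (left out, the last holds). Time passes only in rows, so rows that do not move let the fingers close. It gives the time, the measured TCP pose, the force and the opening at its end, in the units of the state.
- monitor.sense(): the state, without advancing time (a new reading comes with each control period).
- cams.snapshot(name): name is "scene" or "top"; returns (picture, depth): 384x512x3 uint8, red, green, blue; 384x512 float32, mm along the optical axis (not along the pixel's ray), 0 where there is no reading.
- cams.camera_model(name): a dict with "K" (3x3 intrinsics, pixels), "camera_from_world" (4x4, takes a point from world to camera coordinates). Camera axes: x right, y down, z forward; pixel columns grow to the right and rows downward; lengths in mm; the calibration is good to about 2 mm. A picture is of the moment at which its call begins. camera_model takes no time and is no camera call.
- r.hand_in(): hands the job in, once; it reports no verdict.
The state is a dict: "time": time; "joint_pos": joint angles; "qd": joint speeds; "joint_efforts": joint torques, N m; "tool_pos": TCP position; "tcp_rot": TCP orientation; "ft_force": force on the tool from outside, world axes, zero at the start; "wrist_torque": the same for the moment, N m; "finger_gap": finger opening in mm.
Only numpy, scipy, OpenCV 4.12 (cv2) and the standard library are available. Lean on these libraries where they do the work, as an engineer would, in place of code of your own. Each camera call takes 0.05 s, during which the arm holds its last target.

## Working session

There is one attempt and no reset: what is moved stays moved. The work goes in short steps, Python scripts to look and compute and a tool call to move; the robot and the scene stay as the last step left them, time stands still between calls to the robot, and variables do not carry over. Pictures are saved under pics/ and viewed, and the job is handed in when it is done.

Besides the shell and the picture viewer there is one more tool, called after "Emit:" by a JSON object that holds its "name" and its "arguments", one argument or row to a line. jog_arm: Moves the arm, as the interface text tells. Its arguments: {"type":"object","properties":{"offset":{"type":"array","items":{"type":"array","items":{"type":"number"}}},"delta_rot":{"type":"array","items":{"type":"array","items":{"type":"number"}}},"jaw":{"type":"array","items":{"type":"number"}},"newtons":{"type":"number"}},"required":["offset","delta_rot","jaw"]}

```bash
ls; mkdir -p pics
python3 - <<'E'
from bench import monitor,cams,r
import cv2,numpy as np
print(monitor.sense())
for n in("scene","top"):
    p,d=cams.snapshot(n); cv2.imwrite(f"pics/{n}0.png",p[:,:,::-1]); np.save(f"pics/{n}0.npy",d); print(n,cams.camera_model(n))
E
```

```text
pics
{'time': 0.0, 'joint_pos': array([-7.24459552e+01,  7.51654728e+00,  8.53300195e+01,  7.41450550e-05,
        8.72596864e+01, -4.89291130e+00]), 'qd': array([ 0.00423484, -0.05515718,  0.05811865, -0.07697156, -0.04280378,
       -0.02899691]), 'joint_efforts': array([-1.24572118e-03, -5.69407225e+01, -5.00555062e+01, -4.31712078e-04,
        1.48667931e-02, -2.90617015e-05]), 'tool_pos': array([ 228.95430356, -554.00919079,  230.22231544]), 'tcp_rot': array([-1.79990863e+02,  1.05859713e-01, -6.75530391e+01]), 'ft_force': array([-1.3387587 , -0.23200072, -0.27765134]), 'wrist_torque': array([0.07367103, 0.01543431, 0.01950552]), 'finger_gap': 85.35590549864628}
scene {'K': array([[354.10205345,   0.        , 250.3720787 ],
       [  0.        , 354.10205345, 193.38878765],
       [  0.        ,   0.        ,   1.        ]]), 'camera_from_world': array([[ 7.56874824e-01,  6.53451610e-01, -1.18951006e-02,
        -4.25913721e+02],
       [ 4.05976948e-01, -4.84339198e-01, -7.74982747e-01,
        -2.07156735e+02],
       [-5.12174988e-01,  5.81735794e-01, -6.31870436e-01,
         1.15452621e+03],
       [ 0.00000000e+00,  0.00000000e+00,  0.00000000e+00,
         1.00000000e+00]])}
top {'K': array([[373.67260394,   0.        , 245.1323376 ],
       [  0.        , 373.67260394, 191.50168057],
       [  0.        ,   0.        ,   1.        ]]), 'camera_from_world': array([[ 2.36772291e-02, -9.99714153e-01,  3.31692744e-03,
        -2.09792846e+01],
       [-9.98201148e-01, -2.38239352e-02, -5.50171607e-02,
         5.73212690e+02],
       [ 5.50804564e-02, -2.00830687e-03, -9.98479900e-01,
         9.47567189e+02],
       [ 0.00000000e+00,  0.00000000e+00,  0.00000000e+00,
         1.00000000e+00]])}
```

View pics/scene0.png

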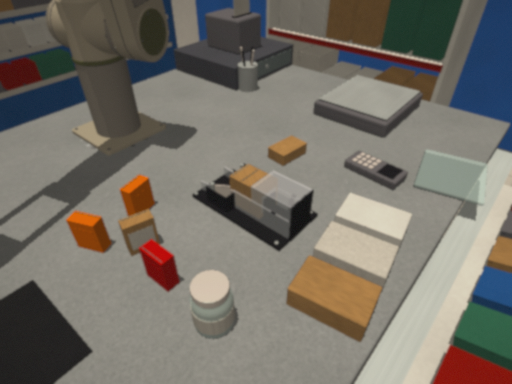

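View pics/top0.png

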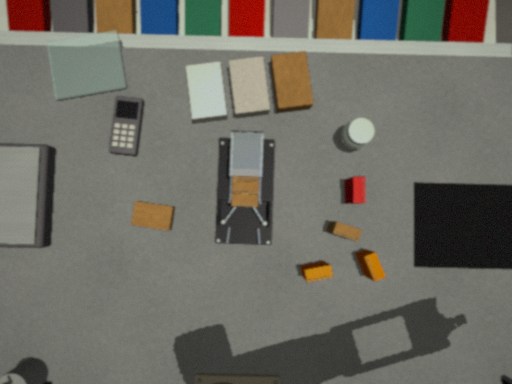

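```bash
cat > h.py <<'E'
import numpy as np,cv2
from bench import monitor,cams,r
def pts(n,d):
    m=cams.camera_model(n);K=m["K"];T=np.linalg.inv(m["camera_from_world"])
    v,u=np.mgrid[:384,:512]
    c=np.stack([(u-K[0,2])*d/K[0,0],(v-K[1,2])*d/K[1,1],d,np.ones_like(d)],-1)
    return (c@T.T)[...,:3]
def proj(n,P):
    m=cams.camera_model(n);P=np.atleast_2d(P).astype(float)
    c=P@m["camera_from_world"][:3,:3].T+m["camera_from_world"][:3,3]
    q=c@m["K"].T
    return q[:,:2]/q[:,2:]
E
python3 - <<'E'
from h import *
p=cv2.imread("pics/top0.png");d=np.load("pics/top0.npy")
P=pts("top",d)
def show(n,u0,u1,v0,v1,s,f):
    c=cv2.resize(p[v0:v1,u0:u1],None,fx=s,fy=s,interpolation=cv2.INTER_CUBIC);cv2.imwrite(f,c)
show("t",205,285,120,250,4,"pics/c1.png");show("t",295,395,165,290,4,"pics/c2.png")
hsv=cv2.cvtColor(p,cv2.COLOR_BGR2HSV)
for nm,(u0,u1,v0,v1) in dict(car=(325,365,217,245),row=(228,262,172,212),red=(342,370,173,208),or1=(358,388,247,283),or2=(300,335,260,285)).items():
    Q=P[v0:v1,u0:u1].reshape(-1,3);S=hsv[v0:v1,u0:u1].reshape(-1,3)
    print(nm,np.percentile(Q[:,2],[5,50,80,95,99]))
    k=(Q[:,2]>70)&(Q[:,2]<95)
    rect=cv2.minAreaRect(Q[k][:,:2].astype(np.float32));print(k.sum(),rect,np.median(Q[k][:,2]),Q[k].mean(0))
print([P[v,u].round() for v,u in [(140,221),(140,273),(241,219),(241,270),(200,245)]])
E
```

```text
car [-3.04483753  1.29909067 78.94143354 80.99093499 82.5874318 ]
338 ((480.8846740722656, -254.24606323242188), (65.09611511230469, 29.362565994262695), 73.47811889648438) 79.50254185645235 [ 480.97668921 -253.45757865   79.35052264]
row [  8.57514995  88.90198085  91.09867673  99.70601552 101.95189894]
820 ((575.14306640625, -7.4327545166015625), (80.45817565917969, 74.82998657226562), 0.5031796097755432) 89.5999841068483 [570.51799952  -7.07115425  89.45741558]
red [-2.73856085 28.07142718 79.18202315 81.18899008 83.01806067]
349 ((581.6636962890625, -281.7189025878906), (60.81662368774414, 30.593263626098633), 1.1741836071014404) 79.31975910340418 [ 581.57866727 -281.08927148   79.10689697]
or1 [-2.6190647  24.84294922 78.94959174 80.90923004 82.39478619]
369 ((398.8423156738281, -321.1275329589844), (64.09383392333984, 30.96192741394043), 22.882505416870117) 79.21218528273926 [ 398.96421309 -319.93355486   78.9333394 ]
or2 [-2.39473793 42.68696029 79.61207474 81.44691973 83.24252799]
358 ((379.880859375, -187.1338348388672), (30.216957092285156, 64.03520202636719), 11.893902778625488) 79.49744905335649 [ 380.42086192 -186.72294922   79.27636811]
[array([707.,  59.,   9.]), array([710., -77.,  11.]), array([445.,  57.,   9.]), array([448., -74.,  10.]), array([549.,  -7.,  92.])]
```

Run:
```python
import cv2,numpy as np
a=cv2.imread("pics/c1.png");b=cv2.imread("pics/c2.png")
h=max(a.shape[0],b.shape[0]);f=lambda x:cv2.copyMakeBorder(x,0,h-x.shape[0],0,0,0)
cv2.imwrite("pics/c12.png",np.hstack([f(a),f(b)]))
```

```text
(no output)
```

View pics/c12.png

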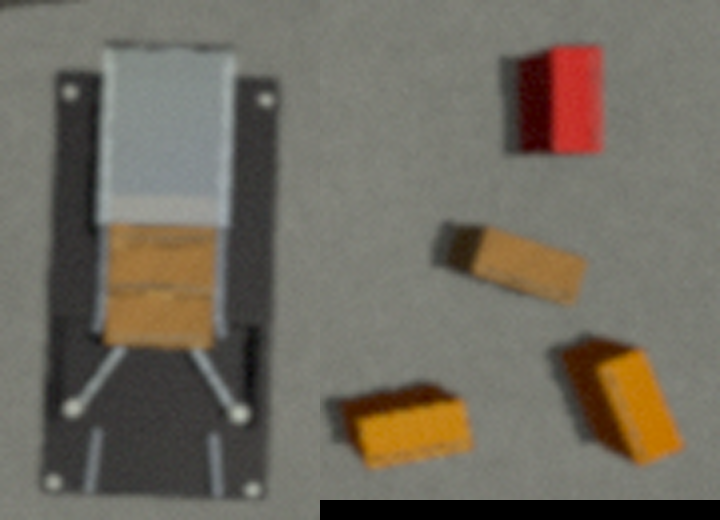

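Run:
```python
from h import *
from scipy.optimize import least_squares
# hand-picked pixels (crop/4 + origin, half-pixel resize correction)
f=lambda x,y:((x+.5)/4-.5+205,(y+.5)/4-.5+120)
px=np.array([f(69,92),f(266,100),f(53,482),f(253,490)])
hg=np.array([f(72,408),f(239,412)])
# refine as bright blob centroids
g=cv2.cvtColor(cv2.imread("pics/top0.png"),cv2.COLOR_BGR2GRAY).astype(float)
def ref(q,w=2):
    u,v=np.round(q).astype(int);a=g[v-w:v+w+1,u-w:u+w+1];a=a-a.min();a=np.clip(a-.3*a.max(),0,None)
    V,U=np.mgrid[-w:w+1,-w:w+1];return [u+(a*U).sum()/a.sum(),v+(a*V).sum()/a.sum()]
px=np.array([ref(q) for q in px]);hg=np.array([ref(q) for q in hg]);print(px,hg)
def inv(q,z):
    m=cams.camera_model("top");T=np.linalg.inv(m["camera_from_world"]);d=T[:3,:3]@np.linalg.inv(m["K"])@[q[0],q[1],1];o=T[:3,3]
    return o+d*(z-o[2])/d[2]
S=np.array([inv(q,11) for q in px]);H=np.array([inv(q,56) for q in hg]);print(S.round(1),H.round(1))
fm=(S[2]+S[3])/2;rm=(S[0]+S[1])/2
d=rm-fm;print("yaw screws",np.degrees(np.arctan2(d[1],d[0])),"ctr",S.mean(0),"spacing",np.linalg.norm(d),np.linalg.norm(S[0]-S[1]))
e=H[0]-H[1];print("yaw hinge",np.degrees(np.arctan2(-e[0],e[1])),np.linalg.norm(e),H.mean(0))
y=np.arctan2(d[1],d[0]);ax=np.array([np.cos(y),np.sin(y),0])
print("origin from plate ctr(assume x=42.5)",S.mean(0)-ax*42.5,"from hinge",H.mean(0)+37*ax)
# row tops
P=pts("top",np.load("pics/top0.npy"));hsv=cv2.cvtColor(cv2.imread("pics/top0.png"),cv2.COLOR_BGR2HSV)
k=(hsv[...,1]>100)&(P[...,2]>84)&(P[...,2]<96);k[:170]=0;k[215:]=0;k[:,:225]=0;k[:,265:]=0
Q=P[k];print(k.sum(),cv2.minAreaRect(Q[:,:2].astype(np.float32)),Q.mean(0),Q.min(0),Q.max(0))
```

```text
[[222.05132991 142.55016332]
 [271.12933127 144.48797175]
 [217.84116631 240.27604067]
 [267.73430437 242.1109995 ]] [[223.0454316  221.40787481]
 [264.25776073 222.85001744]]
[[700.3  55.9  11. ]
 [698.3 -72.3  11. ]
 [446.5  59.8  11. ]
 [444.9 -68.6  11. ]] [[496.4  45.3  56. ]
 [495.3 -56.1  56. ]]
yaw screws -0.865748255953363 ctr [572.48582255  -6.28191548  11.        ] spacing 253.6041958679813 128.1711178497042
yaw hinge -0.6464900329727085 101.41554342317785 [495.83088893  -5.41747087  56.        ]
origin from plate ctr(assume x=42.5) [529.99067419  -5.63975822  11.        ] from hinge [532.82666514  -5.97652543  56.        ]
760 ((570.7356567382812, -6.812175750732422), (71.57177734375, 61.92079544067383), 1.3291276693344116) [569.65424307  -6.37010483  89.62586492] [534.85161746 -38.53800628  84.25220813] [605.95901656  24.27249469  94.44287963]
```

```bash
cat >> h.py <<'E'
from scipy.spatial.transform import Rotation as R
def plan(pos,yaw,n,start=None):
    s=monitor.sense();p=np.array(s["tool_pos"]);Rm=R.from_euler('xyz',s["tcp_rot"],degrees=True)
    if start is not None: p=np.array(start[0]);Rm=R.from_euler('xyz',[180,0,start[1]],degrees=True)
    tgt=R.from_euler('xyz',[180,0,yaw],degrees=True);tot=(Rm.inv()*tgt).as_rotvec(degrees=True)
    dp=(np.array(pos)-p)/n;O=[];D=[]
    for i in range(n):
        O.append(Rm.inv().apply(dp).round(1).tolist());D.append((tot/n).round(2).tolist());Rm=Rm*R.from_rotvec(tot/n,degrees=True)
    print("offset",O);print("rot",D)
E
python3 -c "
from h import *
plan([481,-254,180],-106.5,12)"
```

```text
offset [[-15.1, -29.0, 4.2], [-16.7, -28.1, 4.2], [-18.3, -27.1, 4.2], [-19.8, -26.0, 4.2], [-21.2, -24.8, 4.2], [-22.6, -23.6, 4.2], [-23.9, -22.3, 4.2], [-25.1, -20.9, 4.2], [-26.2, -19.4, 4.2], [-27.3, -17.9, 4.2], [-28.3, -16.3, 4.2], [-29.2, -14.7, 4.2]]
rot [[0.0, 0.01, 3.25], [0.0, 0.01, 3.25], [0.0, 0.01, 3.25], [0.0, 0.01, 3.25], [0.0, 0.01, 3.25], [0.0, 0.01, 3.25], [0.0, 0.01, 3.25], [0.0, 0.01, 3.25], [0.0, 0.01, 3.25], [0.0, 0.01, 3.25], [0.0, 0.01, 3.25], [0.0, 0.01, 3.25]]
```

Emit:
{"name": "jog_arm", "arguments": {
  "offset": [
    [-15,-29,4],
    [-17,-28,4],
    [-18,-27,4],
    [-20,-26,4],
    [-21,-25,4],
    [-23,-24,4],
    [-24,-22,4],
    [-25,-21,4],
    [-26,-19,4],
    [-27,-18,4],
    [-28,-16,4],
    [-29,-15,4],
    [0,0,0],
    [0,0,0]
  ],
  "delta_rot": [
    [0,0,3.25],
    [0,0,3.25],
    [0,0,3.25],
    [0,0,3.25],
    [0,0,3.25],
    [0,0,3.25],
    [0,0,3.25],
    [0,0,3.25],
    [0,0,3.25],
    [0,0,3.25],
    [0,0,3.25],
    [0,0,3.25],
    [0,0,0],
    [0,0,0]
  ],
  "jaw": [100,100,100,100,100,100,100,100,100,100,100,100,100,100],
  "newtons": 40
}}

```text
time: 1.5
tool_pos: [489.7, -243.1, 173.5]
tcp_rot: [179.3, 0.4, -108.3]
ft_force: [-0.7, -0.0, -0.6]
finger_gap: 85.4
```

```bash
python3 -c "
from h import *
plan([481,-254,120],-106.5,6)"
```

```text
offset [[2.2, 0.7, 8.9], [2.2, 0.7, 8.9], [2.2, 0.8, 8.9], [2.2, 0.8, 8.9], [2.2, 0.8, 8.9], [2.2, 0.8, 8.9]]
rot [[0.11, 0.06, -0.3], [0.11, 0.06, -0.3], [0.11, 0.06, -0.3], [0.11, 0.06, -0.3], [0.11, 0.06, -0.3], [0.11, 0.06, -0.3]]
```

Emit:
{"name": "jog_arm", "arguments": {
  "offset": [
    [2.2,0.7,9],
    [2.2,0.7,9],
    [2.2,0.8,9],
    [2.2,0.8,9],
    [2.2,0.8,9],
    [2.2,0.8,9],
    [0,0,0],
    [0,0,0]
  ],
  "delta_rot": [
    [0.1,0.05,-0.3],
    [0.1,0.05,-0.3],
    [0.1,0.05,-0.3],
    [0.1,0.05,-0.3],
    [0.1,0.05,-0.3],
    [0.1,0.05,-0.3],
    [0,0,0],
    [0,0,0]
  ],
  "jaw": [100,100,100,100,100,100,100,100]
}}

```text
time: 2.3
tool_pos: [476.5, -257.9, 112.9]
tcp_rot: [179.8, 0.1, -106.5]
ft_force: [-0.8, -0.3, 0.1]
finger_gap: 85.1
```

```bash
python3 -c "
from h import *
p,d=cams.snapshot('scene');c=p[190:270,90:210,::-1];q,_=cams.snapshot('top')
cv2.imwrite('pics/g1.png',np.vstack([cv2.resize(p[130:270,60:260,::-1],None,fx=3,fy=3,interpolation=3)]))
print(monitor.sense()['tool_pos'],monitor.sense()['tcp_rot'])
plan([481,-254,52],-106.5,8)"
```

```text
[ 476.67709719 -257.83394373  113.15899478] [ 1.79841159e+02  5.38817107e-02 -1.06533191e+02]
offset [[-0.6, -0.4, 7.6], [-0.6, -0.4, 7.6], [-0.6, -0.4, 7.6], [-0.6, -0.4, 7.6], [-0.6, -0.4, 7.6], [-0.6, -0.4, 7.6], [-0.6, -0.4, 7.6], [-0.6, -0.4, 7.6]]
rot [[0.02, 0.01, -0.0], [0.02, 0.01, -0.0], [0.02, 0.01, -0.0], [0.02, 0.01, -0.0], [0.02, 0.01, -0.0], [0.02, 0.01, -0.0], [0.02, 0.01, -0.0], [0.02, 0.01, -0.0]]
```

View pics/g1.png

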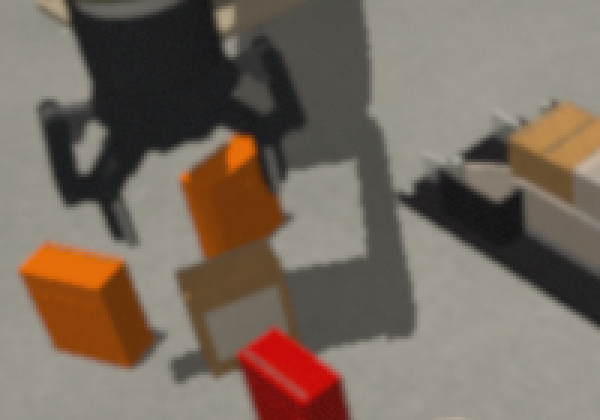

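Emit:
{"name": "jog_arm", "arguments": {
  "offset": [
    [-2.2,-1.6,2],
    [-2.2,-1.6,2],
    [0,0,6],
    [0,0,8],
    [0,0,8],
    [0,0,8],
    [0,0,8],
    [0,0,6],
    [0,0,4],
    [0,0,0],
    [0,0,0]
  ],
  "delta_rot": [
    [0.1,0,0],
    [0,0,0],
    [0,0,0],
    [0,0,0],
    [0,0,0],
    [0,0,0],
    [0,0,0],
    [0,0,0],
    [0,0,0],
    [0,0,0],
    [0,0,0]
  ],
  "jaw": [100,100,100,100,100,100,100,100,100,100,100]
}}

```text
time: 3.5
tool_pos: [482.0, -253.9, 56.7]
tcp_rot: [180.0, 0.1, -106.5]
ft_force: [0.1, 0.8, -0.3]
finger_gap: 85.3
```

```bash
python3 -c "
from h import *
p,d=cams.snapshot('scene')
cv2.imwrite('pics/g2.png',np.vstack([cv2.resize(p[130:270,60:260,::-1],None,fx=3,fy=3,interpolation=3)]))
print(monitor.sense()['tool_pos'],monitor.sense()['tcp_rot'])
plan([481,-254,52],-106.5,1)"
```

```text
[ 481.99875267 -253.84257287   56.80940138] [ 1.79985985e+02  4.88894632e-02 -1.06483573e+02]
offset [[0.4, 0.9, 4.8]]
rot [[0.01, 0.05, 0.02]]
```

View pics/g2.png

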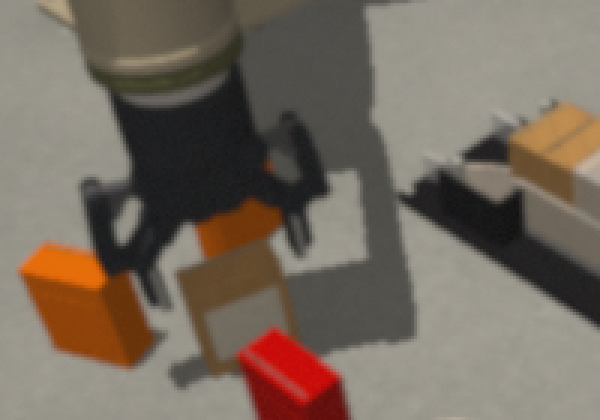

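Emit:
{"name": "jog_arm", "arguments": {
  "offset": [
    [0.4,0.9,3],
    [0,0,3],
    [0,0,0],
    [0,0,0],
    [0,0,0],
    [0,0,0],
    [0,0,0],
    [0,0,0],
    [0,0,0]
  ],
  "delta_rot": [
    [0,0,0],
    [0,0,0],
    [0,0,0],
    [0,0,0],
    [0,0,0],
    [0,0,0],
    [0,0,0],
    [0,0,0],
    [0,0,0]
  ],
  "jaw": [100,100,100,70,70,70,60,60,60],
  "newtons": 40
}}

```text
time: 4.45
tool_pos: [481.8, -254.6, 51.7]
tcp_rot: [-179.9, 0.0, -106.5]
ft_force: [0.5, -0.4, 0.2]
finger_gap: 63.2
```

```bash
python3 -c "
from h import *
s=monitor.sense();print(s['tool_pos'],s['tcp_rot'],s['ft_force'],s['finger_gap'])"
```

```text
[ 481.75566139 -254.58208751   51.6923656 ] [-1.79883947e+02  6.87160011e-03 -1.06487448e+02] [ 0.50038399 -0.39789809  0.18607863] 63.169731343559185
```

Emit:
{"name": "jog_arm", "arguments": {
  "offset": [
    [0,0,0],
    [0,0,-4],
    [0,0,-10],
    [0,0,-15],
    [0,0,-15],
    [0,0,-12],
    [0,0,-6],
    [0,0,0]
  ],
  "delta_rot": [
    [0,0,0],
    [0,0,0],
    [0,0,0],
    [0,0,0],
    [0,0,0],
    [0,0,0],
    [0,0,0],
    [0,0,0]
  ],
  "jaw": [50,50,50,50,50,50,50,50],
  "newtons": 40
}}

```text
time: 5.25
tool_pos: [482.3, -254.9, 121.1]
tcp_rot: [-179.7, -0.0, -106.5]
ft_force: [0.3, -0.4, -0.8]
finger_gap: 63.4
```

```bash
python3 -c "
from h import *
s=monitor.sense();print(s['tool_pos'],s['tcp_rot'],s['ft_force'],s['finger_gap'])
plan([467,-5,122],-90.85,14)"
```

```text
[ 482.34457815 -254.94374574  121.10856542] [-1.79745430e+02 -3.44623209e-02 -1.06481989e+02] [ 0.27547028 -0.37178411 -0.77580156] 63.43661901502848
offset [[-16.8, 6.1, -0.1], [-16.9, 5.8, -0.1], [-17.0, 5.5, -0.1], [-17.1, 5.1, -0.1], [-17.2, 4.8, -0.1], [-17.3, 4.5, -0.1], [-17.4, 4.1, -0.1], [-17.5, 3.8, -0.1], [-17.6, 3.4, -0.1], [-17.6, 3.1, -0.1], [-17.7, 2.7, -0.1], [-17.7, 2.4, -0.1], [-17.8, 2.1, -0.1], [-17.8, 1.7, -0.1]]
rot [[-0.02, -0.0, -1.12], [-0.02, -0.0, -1.12], [-0.02, -0.0, -1.12], [-0.02, -0.0, -1.12], [-0.02, -0.0, -1.12], [-0.02, -0.0, -1.12], [-0.02, -0.0, -1.12], [-0.02, -0.0, -1.12], [-0.02, -0.0, -1.12], [-0.02, -0.0, -1.12], [-0.02, -0.0, -1.12], [-0.02, -0.0, -1.12], [-0.02, -0.0, -1.12], [-0.02, -0.0, -1.12]]
```

Emit:
{"name": "jog_arm", "arguments": {
  "offset": [
    [-8,3,0],
    [-16.9,5.8,0],
    [-17,5.5,0],
    [-17,5,0],
    [-17,4.8,0],
    [-17,4.5,0],
    [-17,4,0],
    [-17,3.8,0],
    [-17,3.4,0],
    [-17,3,0],
    [-17,2.7,0],
    [-17,2.4,0],
    [-15,2,0],
    [-8,1,0],
    [0,0,0],
    [0,0,0]
  ],
  "delta_rot": [
    [0,0,-1.1],
    [0,0,-1.1],
    [0,0,-1.1],
    [0,0,-1.1],
    [0,0,-1.1],
    [0,0,-1.1],
    [0,0,-1.1],
    [0,0,-1.1],
    [0,0,-1.1],
    [0,0,-1.1],
    [0,0,-1.1],
    [0,0,-1.1],
    [0,0,-1],
    [0,0,0],
    [0,0,0],
    [0,0,0]
  ],
  "jaw": [50,50,50,50,50,50,50,50,50,50,50,50,50,50,50,50]
}}

```text
time: 6.85
tool_pos: [451.0, -0.6, 110.5]
tcp_rot: [179.2, 0.4, -90.2]
ft_force: [0.6, -1.1, -0.6]
finger_gap: 63.2
```

```bash
python3 -c "
from h import *
s=monitor.sense();print(s['tool_pos'],s['tcp_rot'],s['ft_force'],s['finger_gap'])
plan([467,-5,85],-90.85,5)
p,d=cams.snapshot('scene')
cv2.imwrite('pics/g3.png',cv2.resize(p[80:270,130:330,::-1],None,fx=3,fy=3,interpolation=3))"
```

```text
[451.00575446  -0.64728321 110.53271062] [179.21986344   0.39331822 -90.21986749] [ 0.61215076 -1.08355314 -0.57205355] 63.16450593070727
offset [[0.9, -3.3, 5.1], [0.9, -3.3, 5.1], [0.9, -3.2, 5.1], [0.9, -3.2, 5.1], [0.8, -3.2, 5.1]]
rot [[0.16, 0.08, 0.13], [0.16, 0.08, 0.13], [0.16, 0.08, 0.13], [0.16, 0.08, 0.13], [0.16, 0.08, 0.13]]
```

View pics/g3.png

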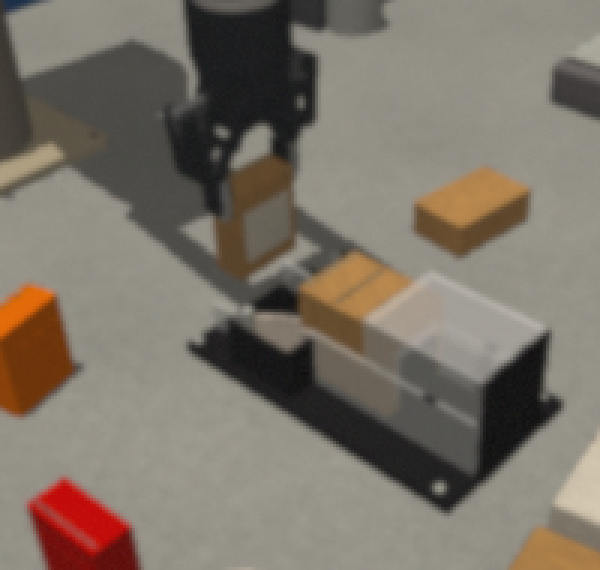

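Emit:
{"name": "jog_arm", "arguments": {
  "offset": [
    [0.9,-3.2,3],
    [0.9,-3.2,4],
    [0.9,-3.2,4],
    [0.8,-3,4],
    [0.5,-2,3],
    [0,0,0],
    [0,0,0]
  ],
  "delta_rot": [
    [0.16,0.08,0.13],
    [0.16,0.08,0.13],
    [0.16,0.08,0.13],
    [0.16,0.08,0.13],
    [0.1,0.05,0.1],
    [0,0,0],
    [0,0,0]
  ],
  "jaw": [50,50,50,50,50,50,50]
}}

```text
time: 7.6
tool_pos: [466.8, -7.6, 90.0]
tcp_rot: [180.0, -0.0, -91.2]
ft_force: [0.3, -0.3, -0.9]
finger_gap: 62.7
```

```bash
python3 -c "
from h import *
s=monitor.sense();print(s['tool_pos'],s['tcp_rot'],s['ft_force'],s['finger_gap'])
plan([467,-5,63],-90.85,5)"
```

```text
[466.8329352   -7.58750277  90.01262294] [ 1.79962949e+02 -3.22217884e-02 -9.11522003e+01] [ 0.28427921 -0.27487775 -0.91319634] 62.67762803559793
offset [[-0.5, -0.0, 5.4], [-0.5, -0.0, 5.4], [-0.5, -0.0, 5.4], [-0.5, -0.0, 5.4], [-0.5, -0.0, 5.4]]
rot [[0.01, -0.01, -0.06], [0.01, -0.01, -0.06], [0.01, -0.01, -0.06], [0.01, -0.01, -0.06], [0.01, -0.01, -0.06]]
```

Emit:
{"name": "jog_arm", "arguments": {
  "offset": [
    [-1.2,0,2],
    [-1,0,4],
    [0,0,5],
    [0,0,5],
    [0,0,4],
    [0,0,0],
    [0,0,0]
  ],
  "delta_rot": [
    [0,0,-0.15],
    [0,0,-0.1],
    [0,0,0],
    [0,0,0],
    [0,0,0],
    [0,0,0],
    [0,0,0]
  ],
  "jaw": [50,50,50,50,50,50,50]
}}

```text
time: 8.3
tool_pos: [466.6, -4.9, 68.2]
tcp_rot: [179.9, -0.0, -90.8]
ft_force: [0.0, -0.2, -1.4]
finger_gap: 63.2
```

```bash
python3 -c "
from h import *
s=monitor.sense();print(s['tool_pos'],s['tcp_rot'],s['ft_force'],s['finger_gap'])
p,d=cams.snapshot('scene')
cv2.imwrite('pics/g4.png',cv2.resize(p[110:250,170:330,::-1],None,fx=4,fy=4,interpolation=3))"
```

```text
[466.57004606  -4.94423816  68.15813494] [ 1.79949938e+02 -2.85219232e-02 -9.08493267e+01] [ 0.01464016 -0.19231323 -1.39445943] 63.18272181723191
```

View pics/g4.png

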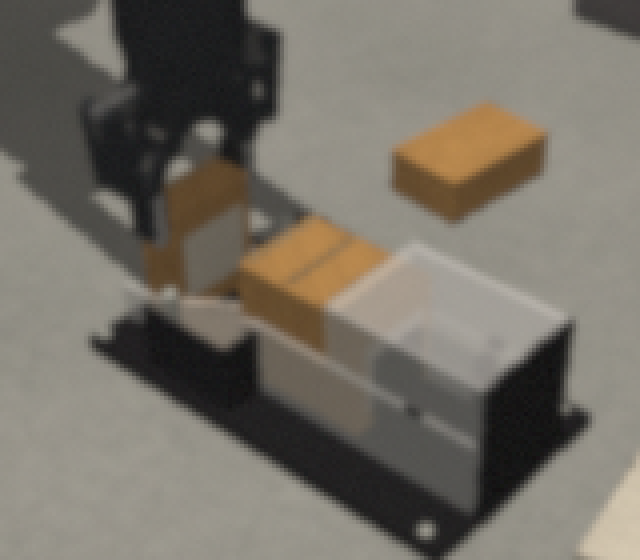

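Emit:
{"name": "jog_arm", "arguments": {
  "offset": [
    [0,0,2],
    [0,0,2],
    [0,0,1],
    [0,0,0.5],
    [0,0,0]
  ],
  "delta_rot": [
    [0,0,0],
    [0,0,0],
    [0,0,0],
    [0,0,0],
    [0,0,0]
  ],
  "jaw": [50,50,50,50,50]
}}

```text
time: 8.85
tool_pos: [467.0, -5.1, 62.8]
tcp_rot: [-180.0, -0.0, -90.9]
ft_force: [0.1, -0.0, -1.2]
finger_gap: 62.9
```

Emit:
{"name": "jog_arm", "arguments": {
  "offset": [
    [0,0,0.6],
    [0,0,0.4],
    [0,0,0]
  ],
  "delta_rot": [
    [0,0,0],
    [0,0,0],
    [0,0,0]
  ],
  "jaw": [50,50,50]
}}

```text
time: 9.15
tool_pos: [467.1, -5.0, 61.8]
tcp_rot: [-180.0, -0.0, -90.9]
ft_force: [-0.4, -0.7, -0.9]
finger_gap: 63.2
```

Emit:
{"name": "jog_arm", "arguments": {
  "offset": [
    [0,-2,0],
    [0,-3,0],
    [0,-3,0],
    [0,-3,0],
    [0,-3,0],
    [0,-3,0],
    [0,-3,0],
    [0,-2,0],
    [0,-2,0],
    [0,0,0]
  ],
  "delta_rot": [
    [0,0,0],
    [0,0,0],
    [0,0,0],
    [0,0,0],
    [0,0,0],
    [0,0,0],
    [0,0,0],
    [0,0,0],
    [0,0,0],
    [0,0,0]
  ],
  "jaw": [50,50,50,50,50,50,50,50,50,50]
}}

```text
time: 10.15
tool_pos: [493.8, -5.5, 61.9]
tcp_rot: [-180.0, -0.0, -90.9]
ft_force: [0.1, -0.2, -1.0]
finger_gap: 63.7
```

Emit:
{"name": "jog_arm", "arguments": {
  "offset": [
    [0,-1,0],
    [0,-1,0],
    [0,-1,0],
    [0,-1,0],
    [0,-1,0],
    [0,-1,0],
    [0,-1,0]
  ],
  "delta_rot": [
    [0,0,0],
    [0,0,0],
    [0,0,0],
    [0,0,0],
    [0,0,0],
    [0,0,0],
    [0,0,0]
  ],
  "jaw": [50,50,50,50,50,50,50]
}}

```text
time: 10.85
tool_pos: [501.0, -5.6, 61.9]
tcp_rot: [-180.0, -0.0, -90.9]
ft_force: [-0.3, 0.2, -1.0]
finger_gap: 63.1
```

Emit:
{"name": "jog_arm", "arguments": {
  "offset": [
    [0,-1,0],
    [0,-1,0],
    [0,-1,0],
    [0,-1,0],
    [0,-1,0]
  ],
  "delta_rot": [
    [0,0,0],
    [0,0,0],
    [0,0,0],
    [0,0,0],
    [0,0,0]
  ],
  "jaw": [50,50,50,50,50]
}}

```text
time: 11.35
tool_pos: [504.4, -6.4, 61.8]
tcp_rot: [179.7, -0.1, -90.8]
ft_force: [-7.5, -0.6, 6.5]
finger_gap: 63.4
```

Emit:
{"name": "jog_arm", "arguments": {
  "offset": [
    [0,-1,0],
    [0,-1,0],
    [0,-1,0],
    [0,-1,0],
    [0,-1,0]
  ],
  "delta_rot": [
    [0,0,0],
    [0,0,0],
    [0,0,0],
    [0,0,0],
    [0,0,0]
  ],
  "jaw": [50,50,50,50,50]
}}

```text
time: 11.85
tool_pos: [504.8, -6.4, 61.9]
tcp_rot: [179.1, -0.1, -90.8]
ft_force: [-7.7, -1.4, 7.0]
finger_gap: 63.5
```

Emit:
{"name": "jog_arm", "arguments": {
  "offset": [
    [0,-1,0],
    [0,-1,0],
    [0,-1,0],
    [0,-1,0]
  ],
  "delta_rot": [
    [0,0,0],
    [0,0,0],
    [0,0,0],
    [0,0,0]
  ],
  "jaw": [50,50,50,50]
}}

```text
time: 12.25
tool_pos: [505.1, -6.4, 62.0]
tcp_rot: [178.6, -0.1, -90.8]
ft_force: [-8.2, -1.0, 5.8]
finger_gap: 63.3
```

Emit:
{"name": "jog_arm", "arguments": {
  "offset": [
    [0,1,0],
    [0,1,0],
    [0,0.5,0],
    [0,0,0]
  ],
  "delta_rot": [
    [0.6,0,0],
    [0.5,0,0],
    [0.2,0,0],
    [0,0,0]
  ],
  "jaw": [50,50,50,50]
}}

```text
time: 12.65
tool_pos: [503.0, -6.1, 61.9]
tcp_rot: [-180.0, -0.0, -90.9]
ft_force: [-0.4, -0.1, -0.9]
finger_gap: 63.0
```

```bash
python3 -c "
from h import *
p,d=cams.snapshot('scene')
cv2.imwrite('pics/g5.png',cv2.resize(p[110:250,170:330,::-1],None,fx=4,fy=4,interpolation=3))"
```

```text
(no output)
```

View pics/g5.png

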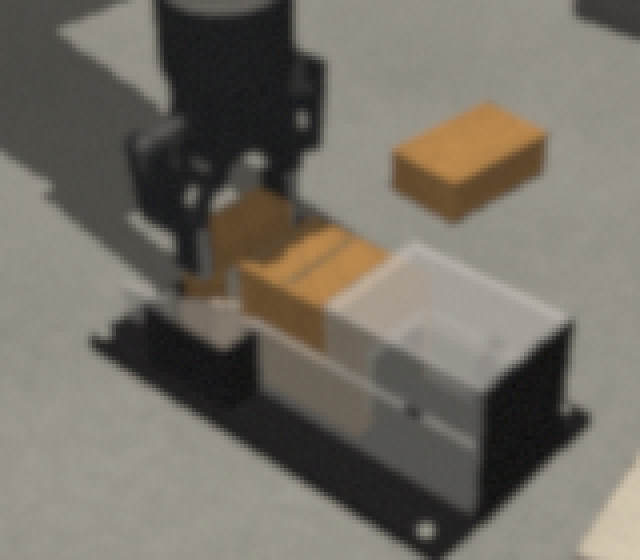

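Emit:
{"name": "jog_arm", "arguments": {
  "offset": [
    [0,0,0],
    [0,0,0],
    [0,0,0],
    [0,0,0],
    [0,0,-5],
    [0,0,-12],
    [0,0,-20],
    [0,0,-15],
    [0,10,-3],
    [0,12,0],
    [0,15,0],
    [0,3,0],
    [0,0,0]
  ],
  "delta_rot": [
    [0,0,0],
    [0,0,0],
    [0,0,0],
    [0,0,0],
    [0,0,0],
    [0,0,0],
    [0,0,0],
    [0,0,0],
    [0,0,0],
    [0,0,0],
    [0,0,0],
    [0,0,0],
    [0,0,0]
  ],
  "jaw": [85,90,95,100,100,100,100,100,0,0,0,0,0]
}}

```text
time: 14.0
tool_pos: [465.7, -5.7, 128.2]
tcp_rot: [-179.5, -0.1, -90.9]
ft_force: [0.2, 0.6, 1.1]
finger_gap: 12.1
```

```bash
python3 -c "
from h import *
plan([463,-5,62],-90.85,4)
p,d=cams.snapshot('scene')
cv2.imwrite('pics/g6.png',cv2.resize(p[110:250,170:330,::-1],None,fx=4,fy=4,interpolation=3))"
```

```text
offset [[-0.2, 0.8, 16.5], [-0.2, 0.8, 16.5], [-0.2, 0.8, 16.5], [-0.2, 0.7, 16.5]]
rot [[-0.14, -0.02, -0.0], [-0.14, -0.02, -0.0], [-0.14, -0.02, -0.0], [-0.14, -0.02, -0.0]]
```

View pics/g6.png

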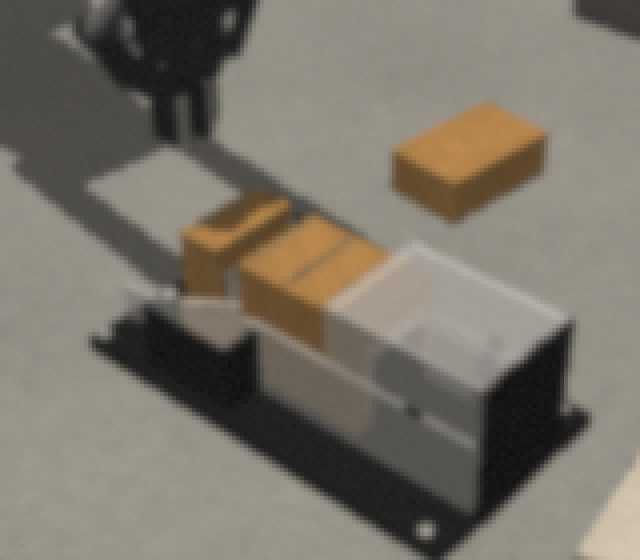

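Emit:
{"name": "jog_arm", "arguments": {
  "offset": [
    [0,2,10],
    [0,1,15],
    [0,0,15],
    [0,0,15],
    [0,0,15],
    [0,0,10],
    [0,0,4],
    [0,0,0],
    [0,0,0]
  ],
  "delta_rot": [
    [-0.3,0,0],
    [-0.2,0,0],
    [0,0,0],
    [0,0,0],
    [0,0,0],
    [0,0,0],
    [0,0,0],
    [0,0,0],
    [0,0,0]
  ],
  "jaw": [0,0,0,0,0,0,0,0,0]
}}

```text
time: 14.95
tool_pos: [461.5, -5.5, 33.5]
tcp_rot: [179.6, -0.0, -90.9]
ft_force: [-0.0, -0.4, 0.0]
finger_gap: 0.2
```

```bash
python3 -c "
from h import *
s=monitor.sense();print(s['tool_pos'],s['tcp_rot'],s['ft_force'],s['finger_gap'])
plan([470,-5.1,36],-90.85,3)"
```

```text
[461.54145026  -5.49078154  33.47613558] [ 1.79604184e+02 -4.27271824e-02 -9.08612122e+01] [-0.0182165  -0.36896563  0.02334025] 0.15587308357178523
offset [[-0.2, -2.8, -0.9], [-0.2, -2.8, -0.9], [-0.2, -2.8, -0.8]]
rot [[0.13, -0.01, -0.0], [0.13, -0.01, -0.0], [0.13, -0.01, -0.0]]
```

Emit:
{"name": "jog_arm", "arguments": {
  "offset": [
    [-0.3,-2,-1],
    [0,-3,-1],
    [0,-3,0],
    [0,-3,0],
    [0,-2,0],
    [0,-1,0],
    [0,-1,0]
  ],
  "delta_rot": [
    [0.2,0,0],
    [0.1,0,0],
    [0,0,0],
    [0,0,0],
    [0,0,0],
    [0,0,0],
    [0,0,0]
  ],
  "jaw": [0,0,0,0,0,0,0]
}}

```text
time: 15.65
tool_pos: [477.4, -5.5, 37.7]
tcp_rot: [179.8, -0.1, -90.8]
ft_force: [-6.8, 0.1, 3.1]
finger_gap: 0.3
```

Emit:
{"name": "jog_arm", "arguments": {
  "offset": [
    [0,-1.2,0],
    [0,-1.2,0],
    [0,-1.2,0],
    [0,-1.2,0],
    [0,-1.2,0]
  ],
  "delta_rot": [
    [0,0,0],
    [0,0,0],
    [0,0,0],
    [0,0,0],
    [0,0,0]
  ],
  "jaw": [0,0,0,0,0]
}}

```text
time: 16.15
tool_pos: [476.9, -5.2, 35.0]
tcp_rot: [178.9, -0.0, -90.8]
ft_force: [-6.4, 0.1, 2.1]
finger_gap: 0.2
```

Emit:
{"name": "jog_arm", "arguments": {
  "offset": [
    [0,-2,-0.2],
    [0,-2,-0.2],
    [0,-2,-0.2],
    [0,-2,-0.2]
  ],
  "delta_rot": [
    [0.4,0,0],
    [0.4,0,0],
    [0.4,0,0],
    [0.4,0,0]
  ],
  "jaw": [0,0,0,0]
}}

```text
time: 16.55
tool_pos: [477.0, -4.9, 32.6]
tcp_rot: [179.5, -0.0, -90.8]
ft_force: [-7.9, 0.1, 4.0]
finger_gap: -0.1
```

```bash
python3 -c "
from h import *
s=monitor.sense();print(s['tool_pos'],s['tcp_rot'],s['ft_force'],s['wrist_torque'])
p,d=cams.snapshot('scene')
cv2.imwrite('pics/g7.png',cv2.resize(p[110:250,170:330,::-1],None,fx=4,fy=4,interpolation=3))"
```

```text
[477.03760576  -4.91793931  32.60863639] [ 1.79475358e+02 -3.50253075e-03 -9.07980361e+01] [-7.90016988  0.05309376  4.0341916 ] [-0.03445028  1.27916604 -0.01499067]
```

View pics/g7.png

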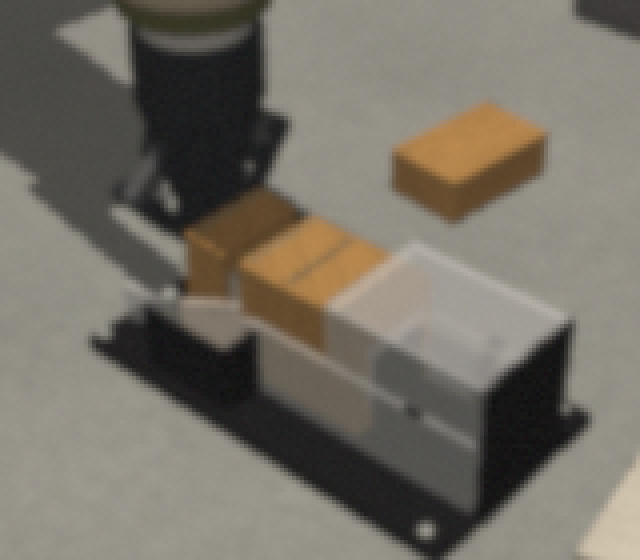

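Emit:
{"name": "jog_arm", "arguments": {
  "offset": [
    [0,-2.5,-1],
    [0,-3,-1],
    [0,-3,-1]
  ],
  "delta_rot": [
    [0.4,0,0],
    [0.4,0,0],
    [0.3,0,0]
  ],
  "jaw": [0,0,0]
}}

```text
time: 16.9
tool_pos: [477.6, -4.8, 32.3]
tcp_rot: [179.6, 0.0, -90.8]
ft_force: [-12.8, -0.6, 6.7]
finger_gap: 0.1
```

Emit:
{"name": "jog_arm", "arguments": {
  "offset": [
    [0,-2.5,-2],
    [0,-3,-2],
    [0,-3,-2]
  ],
  "delta_rot": [
    [0.2,0,0],
    [0.2,0,0],
    [0.2,0,0]
  ],
  "jaw": [0,0,0]
}}

```text
time: 17.2
tool_pos: [477.4, -4.6, 33.2]
tcp_rot: [179.1, 0.0, -90.8]
ft_force: [-7.7, -1.1, -3.4]
finger_gap: 0.1
```

Emit:
{"name": "jog_arm", "arguments": {
  "offset": [
    [0,-3,-1],
    [0,-3.5,-1.3],
    [0,-4,-1.3]
  ],
  "delta_rot": [
    [0.5,0,0],
    [0.5,0,0],
    [0.4,0,0]
  ],
  "jaw": [0,0,0]
}}

```text
time: 17.5
tool_pos: [479.1, -4.6, 32.4]
tcp_rot: [179.3, 0.0, -90.8]
ft_force: [-11.4, -0.8, 4.5]
finger_gap: 0.5
```

```bash
python3 -c "
from h import *
s=monitor.sense();print(s['tool_pos'],s['tcp_rot'],s['ft_force'],s['wrist_torque'])
p,d=cams.snapshot('scene');q,_=cams.snapshot('top')
cv2.imwrite('pics/g8.png',np.hstack([cv2.resize(p[140:220,190:260,::-1],(420,480),interpolation=3),cv2.resize(q[190:250,210:280,::-1],(380,480),interpolation=3)]))"
```

```text
[479.09491095  -4.59953831  32.42986317] [ 1.79337319e+02  4.83673359e-02 -9.07506608e+01] [-11.37054242  -0.75564439   4.47703003] [-0.15529821  1.59169741 -0.05317514]
```

View pics/g8.png

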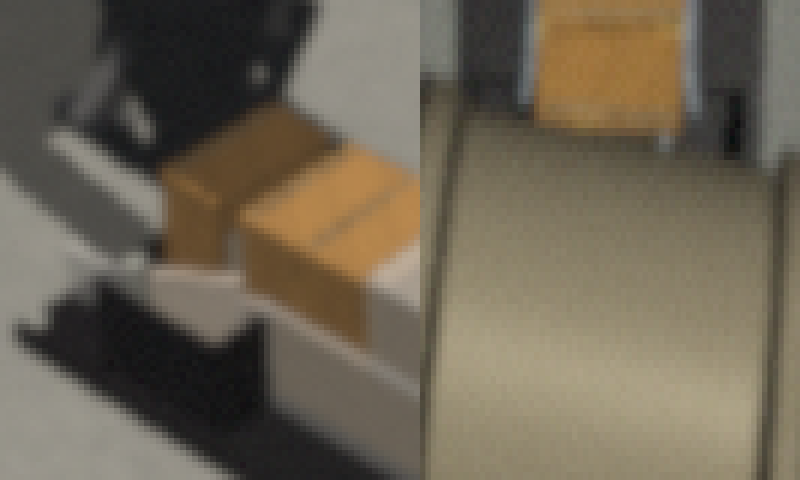

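Emit:
{"name": "jog_arm", "arguments": {
  "offset": [
    [0,-3.5,-1],
    [0,-4,-1],
    [0,-4,-1]
  ],
  "delta_rot": [
    [0.5,0,0],
    [0.5,0,0],
    [0.5,0,0]
  ],
  "jaw": [0,0,0]
}}

```text
time: 17.9
tool_pos: [483.7, -4.6, 32.1]
tcp_rot: [179.9, 0.1, -90.7]
ft_force: [-8.4, -1.1, 1.5]
finger_gap: 0.1
```

Emit:
{"name": "jog_arm", "arguments": {
  "offset": [
    [0,-3.5,-1.2],
    [0,-4,-1.2],
    [0,-4,-1.2]
  ],
  "delta_rot": [
    [0.5,0,0],
    [0.5,0,0],
    [0.5,0,0]
  ],
  "jaw": [0,0,0]
}}

```text
time: 18.2
tool_pos: [488.8, -4.5, 31.9]
tcp_rot: [-179.4, 0.1, -90.7]
ft_force: [-6.1, -0.6, -1.0]
finger_gap: -0.1
```

Emit:
{"name": "jog_arm", "arguments": {
  "offset": [
    [0.2,-2.5,-0.8],
    [0.2,-3,-0.8],
    [0.2,-3,-0.8]
  ],
  "delta_rot": [
    [0,0,-0.05],
    [0,0,-0.05],
    [0,0,0]
  ],
  "jaw": [0,0,0]
}}

```text
time: 18.5
tool_pos: [492.8, -5.0, 31.9]
tcp_rot: [-180.0, 0.1, -90.6]
ft_force: [-4.7, -0.7, -0.8]
finger_gap: 0.3
```

Emit:
{"name": "jog_arm", "arguments": {
  "offset": [
    [0.2,-2.5,-0.8],
    [0.2,-3,-0.8],
    [0.2,-3,-0.8]
  ],
  "delta_rot": [
    [0.2,0,0],
    [0.2,0,0],
    [0.2,0,0]
  ],
  "jaw": [0,0,0]
}}

```text
time: 18.8
tool_pos: [496.6, -5.2, 31.4]
tcp_rot: [-180.0, 0.2, -90.6]
ft_force: [-9.1, 0.4, -1.0]
finger_gap: -0.0
```

Emit:
{"name": "jog_arm", "arguments": {
  "offset": [
    [0,-2.5,-0.8],
    [0,-2.5,-1],
    [0,-2.5,-1],
    [0,-2.5,-1]
  ],
  "delta_rot": [
    [0.3,0,0],
    [0.3,0,0],
    [0.3,0,0],
    [0.3,0,0]
  ],
  "jaw": [0,0,0,0]
}}

```text
time: 19.2
tool_pos: [497.8, -4.8, 30.4]
tcp_rot: [-179.9, 0.2, -90.6]
ft_force: [-11.9, -0.1, 3.5]
finger_gap: -0.3
```

Emit:
{"name": "jog_arm", "arguments": {
  "offset": [
    [0,-2.5,-1],
    [0,-2.5,-1],
    [0,-2.5,-1],
    [0,-2.5,-1]
  ],
  "delta_rot": [
    [0.3,0,-0.1],
    [0.3,0,0],
    [0.3,0,0],
    [0.3,0,0]
  ],
  "jaw": [0,0,0,0]
}}

```text
time: 19.6
tool_pos: [498.8, -4.8, 30.3]
tcp_rot: [-179.8, 0.2, -90.5]
ft_force: [-10.6, -0.5, 3.2]
finger_gap: 0.1
```

Emit:
{"name": "jog_arm", "arguments": {
  "offset": [
    [0,-3,-1.4],
    [0,-3,-1.4],
    [0,-3,-1.4],
    [0,-3,-1.4]
  ],
  "delta_rot": [
    [0.3,0,-0.1],
    [0.3,0,0],
    [0.3,0,0],
    [0.3,0,0]
  ],
  "jaw": [0,0,0,0]
}}

```text
time: 20.0
tool_pos: [501.7, -4.8, 30.7]
tcp_rot: [-179.7, 0.3, -90.5]
ft_force: [-9.3, -1.1, -0.7]
finger_gap: 0.1
```

Emit:
{"name": "jog_arm", "arguments": {
  "offset": [
    [0,-3.2,-1.4],
    [0,-3.2,-1.4],
    [0,-3.2,-1.4],
    [0,-3.2,-1.4]
  ],
  "delta_rot": [
    [0.3,0,-0.1],
    [0.3,0,0],
    [0.3,0,0],
    [0.3,0,0]
  ],
  "jaw": [0,0,0,0]
}}

```text
time: 20.4
tool_pos: [505.2, -4.8, 30.7]
tcp_rot: [-179.6, 0.3, -90.4]
ft_force: [-9.1, -0.8, -1.0]
finger_gap: -0.1
```

Emit:
{"name": "jog_arm", "arguments": {
  "offset": [
    [0.1,-3.2,-1.3],
    [0.1,-3.2,-1.3],
    [0.1,-3.2,-1.3],
    [0.1,-3.2,-1.3],
    [0.1,-3.2,-1.3],
    [0.1,-3.2,-1.3],
    [0.1,-3.2,-1.3]
  ],
  "delta_rot": [
    [0.2,0,0.15],
    [0.2,0,0.15],
    [0.2,0,0.1],
    [0.2,0,0.1],
    [0.2,0,0.1],
    [0.2,0,0],
    [0.2,0,0]
  ],
  "jaw": [0,0,0,0,0,0,0]
}}

```text
time: 21.1
tool_pos: [510.8, -4.4, 30.4]
tcp_rot: [179.7, 0.4, -91.0]
ft_force: [-10.9, 0.1, 1.5]
finger_gap: -0.0
```

```bash
python3 -c "
from h import *
p,d=cams.snapshot('scene')
cv2.imwrite('pics/g9.png',cv2.resize(p[130:240,180:320,::-1],None,fx=5,fy=5,interpolation=3))"
```

```text
(no output)
```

View pics/g9.png

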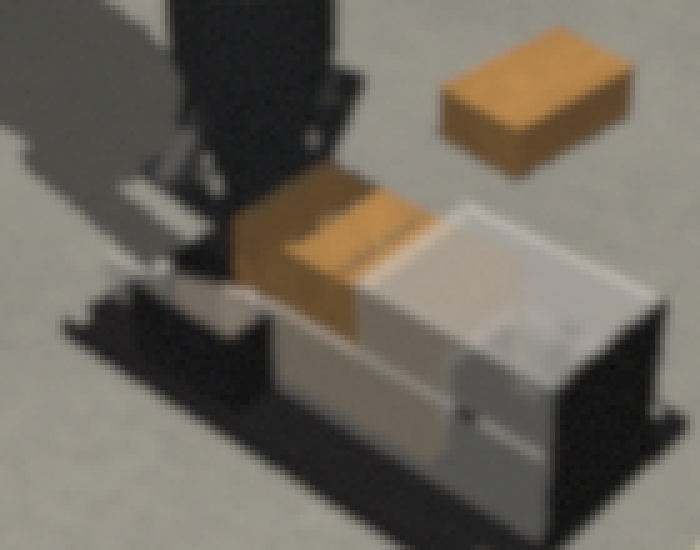

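Emit:
{"name": "jog_arm", "arguments": {
  "offset": [
    [0.3,-3.2,-1.3],
    [0.3,-3.2,-1.3],
    [0.3,-3.2,-1.3],
    [0.3,-3.2,-1.3],
    [0.3,-3.2,-1.3],
    [0.3,-3.2,-1.3],
    [0.3,-3.2,-1.3]
  ],
  "delta_rot": [
    [0.3,0,0],
    [0.3,0,0],
    [0.3,0,0],
    [0.3,0,0],
    [0.3,0,0],
    [0.3,0,0],
    [0.3,0,0]
  ],
  "jaw": [0,0,0,0,0,0,0]
}}

```text
time: 21.85
tool_pos: [516.7, -4.7, 30.5]
tcp_rot: [179.8, 0.6, -90.9]
ft_force: [-11.0, 0.8, 1.5]
finger_gap: -0.0
```

Emit:
{"name": "jog_arm", "arguments": {
  "offset": [
    [0.2,-3.2,-1.3],
    [0.2,-3.2,-1.3],
    [0.2,-3.2,-1.3],
    [0.2,-3.2,-1.3],
    [0.2,-3.2,-1.3],
    [0.2,-3.2,-1.3]
  ],
  "delta_rot": [
    [0.3,0.1,0],
    [0.3,0.1,0],
    [0.3,0.1,0],
    [0.3,0.1,0],
    [0.3,0.1,0],
    [0.3,0.1,0]
  ],
  "jaw": [0,0,0,0,0,0]
}}

```text
time: 22.45
tool_pos: [521.5, -5.0, 30.4]
tcp_rot: [179.8, 0.1, -90.8]
ft_force: [-11.4, -0.7, 1.6]
finger_gap: -0.0
```

Emit:
{"name": "jog_arm", "arguments": {
  "offset": [
    [0.2,-3.2,-1.3],
    [0.2,-3.2,-1.3],
    [0.2,-3.2,-1.3]
  ],
  "delta_rot": [
    [0.3,0,0],
    [0.3,0,0],
    [0.3,0,0]
  ],
  "jaw": [0,0,0]
}}

```text
time: 22.75
tool_pos: [523.9, -5.1, 30.4]
tcp_rot: [179.8, 0.2, -90.8]
ft_force: [-10.5, 0.8, 2.0]
finger_gap: -0.2
```

```bash
python3 -c "
from h import *
p,d=cams.snapshot('scene')
print(monitor.sense()['ft_force'],monitor.sense()['tool_pos'])
cv2.imwrite('pics/g10.png',cv2.resize(p[140:220,190:290,::-1],None,fx=7,fy=7,interpolation=3))"
```

```text
[-9.50199582 -0.80739555  0.89311622] [524.02452318  -5.07990028  30.36900983]
```

View pics/g10.png

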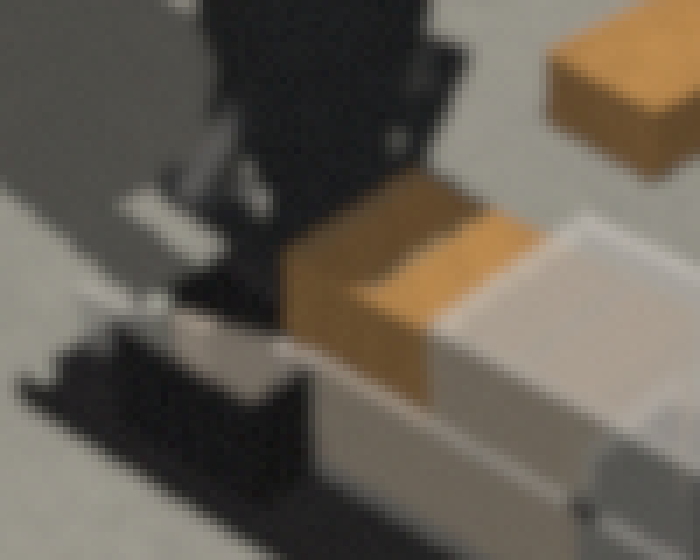

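Emit:
{"name": "jog_arm", "arguments": {
  "offset": [
    [0.1,-3,-1.2],
    [0.1,-3,-1.2]
  ],
  "delta_rot": [
    [0.3,0,0],
    [0.3,0,0]
  ],
  "jaw": [0,0]
}}

```text
time: 23.0
tool_pos: [525.4, -5.0, 30.3]
tcp_rot: [179.8, 0.2, -90.8]
ft_force: [-11.2, 0.6, 2.9]
finger_gap: -0.0
```

Emit:
{"name": "jog_arm", "arguments": {
  "offset": [
    [0.1,-3,-1.2],
    [0.1,-3,-1.2]
  ],
  "delta_rot": [
    [0.3,0,0],
    [0.3,0,0]
  ],
  "jaw": [0,0]
}}

```text
time: 23.2
tool_pos: [526.8, -5.0, 30.4]
tcp_rot: [179.9, 0.2, -90.8]
ft_force: [-11.2, 0.7, 1.5]
finger_gap: -0.3
```

Emit:
{"name": "jog_arm", "arguments": {
  "offset": [
    [0.1,-3,-1.2],
    [0.1,-3,-1.2]
  ],
  "delta_rot": [
    [0.3,0,0],
    [0.3,0,0]
  ],
  "jaw": [0,0]
}}

```text
time: 23.4
tool_pos: [528.2, -5.0, 30.3]
tcp_rot: [179.9, 0.2, -90.8]
ft_force: [-10.2, 0.1, 1.8]
finger_gap: -0.4
```

```bash
python3 -c "
from h import *
p,d=cams.snapshot('scene')
print(monitor.sense()['ft_force'],monitor.sense()['tool_pos'])
cv2.imwrite('pics/g11.png',cv2.resize(p[140:220,190:290,::-1],None,fx=7,fy=7,interpolation=3))"
```

```text
[-9.75086436 -0.26729956  0.71226925] [528.39199206  -5.01245868  30.35203151]
```

View pics/g11.png

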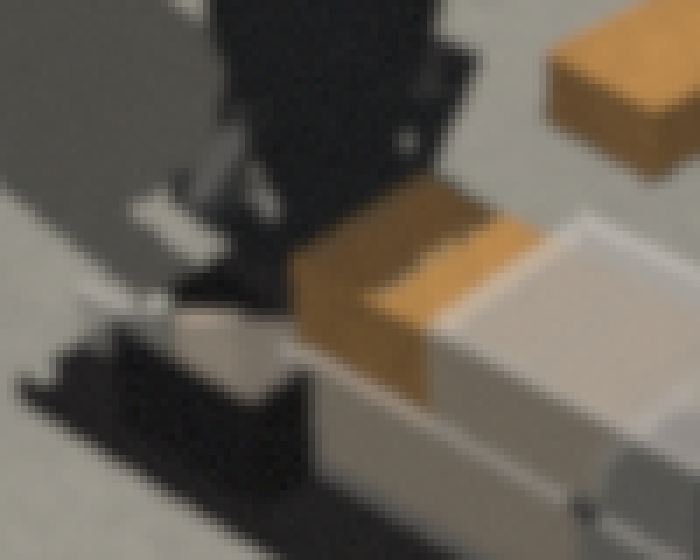

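Emit:
{"name": "jog_arm", "arguments": {
  "offset": [
    [0.1,-2.8,-1.2],
    [0.1,-2.6,-1]
  ],
  "delta_rot": [
    [0.2,0,0],
    [0.2,0,0]
  ],
  "jaw": [0,0]
}}

```text
time: 23.65
tool_pos: [529.3, -5.0, 30.3]
tcp_rot: [179.7, 0.3, -90.8]
ft_force: [-10.4, -0.4, 3.4]
finger_gap: -0.2
```

```bash
python3 -c "
from h import *
q,d=cams.snapshot('top')
p,d=cams.snapshot('scene')
print(monitor.sense()['ft_force'],monitor.sense()['tool_pos'])
cv2.imwrite('pics/g12.png',np.hstack([cv2.resize(p[140:220,190:270,::-1],(480,480),interpolation=3),cv2.resize(q[170:250,220:270,::-1],(300,480),interpolation=3)]))"
```

```text
[-11.05000694  -0.43166738   2.80981312] [529.38102723  -4.97073998  30.25480578]
```

View pics/g12.png

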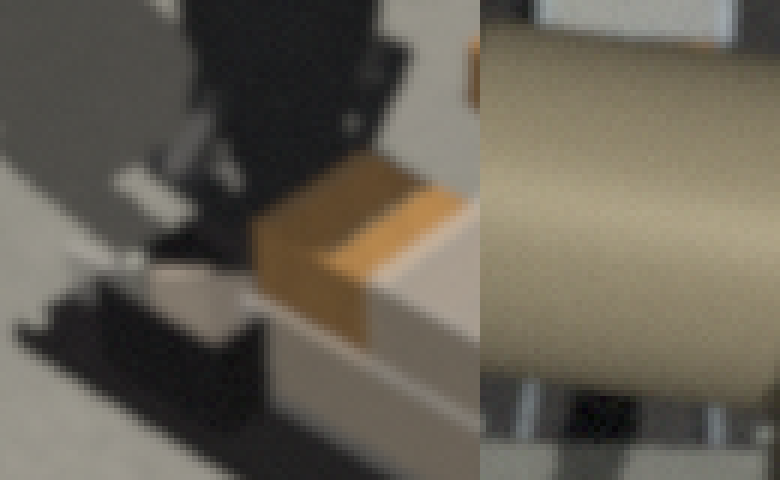

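Emit:
{"name": "jog_arm", "arguments": {
  "offset": [
    [0.1,-2.7,-1.1],
    [0.1,-2.5,-1.1]
  ],
  "delta_rot": [
    [0.3,0,0],
    [0.3,0,0]
  ],
  "jaw": [0,0]
}}

```text
time: 23.95
tool_pos: [529.6, -4.9, 30.1]
tcp_rot: [179.7, 0.3, -90.8]
ft_force: [-12.9, -0.1, 4.1]
finger_gap: -0.2
```

Emit:
{"name": "jog_arm", "arguments": {
  "offset": [
    [0,-1.8,-0.6],
    [0,-1.5,-0.5],
    [0,-1.3,-0.4]
  ],
  "delta_rot": [
    [0.2,0,0],
    [0.2,0,0],
    [0.1,0,0]
  ],
  "jaw": [0,0,0]
}}

```text
time: 24.25
tool_pos: [529.4, -4.8, 29.4]
tcp_rot: [179.6, 0.3, -90.8]
ft_force: [-9.1, -0.3, 4.4]
finger_gap: 0.1
```

Emit:
{"name": "jog_arm", "arguments": {
  "offset": [
    [0,-1.0,-0.4],
    [0,-1.0,-0.4],
    [0,-1.0,-0.4]
  ],
  "delta_rot": [
    [0.1,0,0],
    [0.1,0,0],
    [0.1,0,0]
  ],
  "jaw": [0,0,0]
}}

```text
time: 24.55
tool_pos: [529.3, -4.7, 29.5]
tcp_rot: [179.5, 0.3, -90.8]
ft_force: [-7.4, -1.2, 2.5]
finger_gap: -0.3
```

Emit:
{"name": "jog_arm", "arguments": {
  "offset": [
    [0,-0.4,-0.2],
    [0,-0.4,-0.2],
    [0,-0.4,-0.2]
  ],
  "delta_rot": [
    [0.1,0,0],
    [0.1,0,0],
    [0.1,0,0]
  ],
  "jaw": [0,0,0]
}}

```text
time: 24.85
tool_pos: [528.7, -4.8, 29.4]
tcp_rot: [179.6, 0.3, -90.8]
ft_force: [-6.3, 0.5, 2.8]
finger_gap: -0.3
```

Emit:
{"name": "jog_arm", "arguments": {
  "offset": [
    [0,0,-0.1],
    [0,0,-0.1],
    [0,0,-0.1]
  ],
  "delta_rot": [
    [0.1,0,0],
    [0.1,0,0],
    [0.1,0,0]
  ],
  "jaw": [0,0,0]
}}

```text
time: 25.15
tool_pos: [527.1, -4.8, 29.4]
tcp_rot: [179.7, 0.3, -90.8]
ft_force: [-6.0, -0.0, 3.5]
finger_gap: 0.0
```

Retreating about 0.5 mm/row at 6 N: nicely slow. Continue.

Emit:
{"name": "jog_arm", "arguments": {
  "offset": [
    [0,0,-0.1],
    [0,0,-0.1],
    [0,0,-0.1],
    [0,0,-0.1]
  ],
  "delta_rot": [
    [0.1,0,0],
    [0.1,0,0],
    [0.1,0,0],
    [0.1,0,0]
  ],
  "jaw": [0,0,0,0]
}}

```text
time: 25.55
tool_pos: [525.1, -4.7, 29.4]
tcp_rot: [179.8, 0.3, -90.8]
ft_force: [-6.0, 0.1, 3.6]
finger_gap: 0.2
```

Emit:
{"name": "jog_arm", "arguments": {
  "offset": [
    [0,0,-0.1],
    [0,0,-0.1],
    [0,0,-0.1],
    [0,0,-0.1]
  ],
  "delta_rot": [
    [0.1,0,0],
    [0.1,0,0],
    [0.1,0,0],
    [0.1,0,0]
  ],
  "jaw": [0,0,0,0]
}}

```text
time: 25.95
tool_pos: [523.0, -4.7, 29.4]
tcp_rot: [180.0, 0.3, -90.8]
ft_force: [-6.6, -0.1, 2.4]
finger_gap: 0.1
```

Emit:
{"name": "jog_arm", "arguments": {
  "offset": [
    [0,-0.2,-0.1],
    [0,-0.2,-0.1],
    [0,-0.2,-0.1]
  ],
  "delta_rot": [
    [0,0,0],
    [0,0,0],
    [0,0,0]
  ],
  "jaw": [0,0,0]
}}

```text
time: 26.25
tool_pos: [522.1, -4.7, 29.3]
tcp_rot: [179.8, 0.3, -90.8]
ft_force: [-4.9, -0.3, 1.7]
finger_gap: -0.2
```

```bash
python3 -c "
from h import *
p,d=cams.snapshot('scene')
print(monitor.sense()['ft_force'],monitor.sense()['tool_pos'])
cv2.imwrite('pics/g13.png',cv2.resize(p[140:220,190:270,::-1],(560,560),interpolation=3))"
```

```text
[-5.84399739 -0.60981521  3.78411658] [522.04658787  -4.6767394   29.32890598]
```

View pics/g13.png

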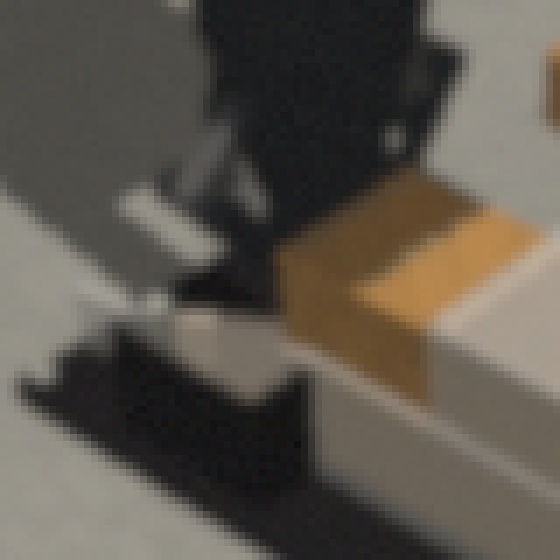

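Emit:
{"name": "jog_arm", "arguments": {
  "offset": [
    [0,0,0],
    [0,0,0],
    [0,0,0]
  ],
  "delta_rot": [
    [0,0,0],
    [0,0,0],
    [0,0,0]
  ],
  "jaw": [0,0,0]
}}

```text
time: 26.6
tool_pos: [521.8, -4.7, 29.3]
tcp_rot: [179.7, 0.3, -90.8]
ft_force: [-4.1, 0.6, 2.1]
finger_gap: 0.0
```

Emit:
{"name": "jog_arm", "arguments": {
  "offset": [
    [0,0.2,0],
    [0,0.2,0]
  ],
  "delta_rot": [
    [0,0,0],
    [0,0,0]
  ],
  "jaw": [0,0]
}}

```text
time: 26.8
tool_pos: [521.6, -4.7, 29.3]
tcp_rot: [179.7, 0.3, -90.8]
ft_force: [-2.7, -0.2, 0.4]
finger_gap: -0.2
```

Force is falling with almost no travel: the flaps are taking the load at TCP x≈521.7, as predicted.

Emit:
{"name": "jog_arm", "arguments": {
  "offset": [
    [0,0.3,0],
    [0,0.3,0],
    [0,0.3,0],
    [0,0.4,0]
  ],
  "delta_rot": [
    [0,0,0],
    [0,0,0],
    [0,0,0],
    [0,0,0]
  ],
  "jaw": [0,0,0,0]
}}

```text
time: 27.2
tool_pos: [521.2, -4.7, 29.6]
tcp_rot: [179.9, 0.3, -90.8]
ft_force: [-0.1, -0.4, 0.1]
finger_gap: 0.3
```

Emit:
{"name": "jog_arm", "arguments": {
  "offset": [
    [0,0.5,0],
    [0,0.5,0],
    [0,0.5,0]
  ],
  "delta_rot": [
    [0,0,0],
    [0,0,0],
    [0,0,0]
  ],
  "jaw": [0,0,0]
}}

```text
time: 27.5
tool_pos: [521.0, -4.7, 30.4]
tcp_rot: [-180.0, 0.3, -90.8]
ft_force: [0.1, 0.6, -0.9]
finger_gap: -0.2
```

Emit:
{"name": "jog_arm", "arguments": {
  "offset": [
    [0,1,0],
    [0,3,0],
    [0,5,0],
    [0,6,0],
    [0,6,0],
    [0,6,0],
    [0,6,0],
    [0,4,0],
    [0,0,-10],
    [0,0,-20],
    [0,0,-25],
    [0,5,-25],
    [0,20,-20],
    [0,25,-20],
    [0,25,-20],
    [0,20,-5],
    [0,0,0]
  ],
  "delta_rot": [
    [0,0,0],
    [0,0,0],
    [0,0,0],
    [0,0,0],
    [0,0,0],
    [0,0,0],
    [0,0,0],
    [0,0,0],
    [0,0,0],
    [0,0,0],
    [0,0,0],
    [0,0,0],
    [0,0,0],
    [0,0,0],
    [0,0,0],
    [0,0,0],
    [0,0,0]
  ],
  "jaw": [0,0,0,0,0,0,0,0,0,0,0,0,0,0,0,0,0]
}}

```text
time: 29.2
tool_pos: [383.3, -3.9, 188.0]
tcp_rot: [-179.6, 0.3, -90.8]
ft_force: [0.0, -0.0, -1.5]
finger_gap: 0.0
```

```bash
python3 -c "
from h import *
q,d=cams.snapshot('top')
p,_=cams.snapshot('scene')
s=monitor.sense();print(s['ft_force'],s['tool_pos'],s['time'])
cv2.imwrite('pics/g14.png',np.hstack([cv2.resize(p[140:240,190:290,::-1],(480,480),interpolation=3),cv2.resize(q[170:250,220:270,::-1],(300,480),interpolation=3)]))
cv2.imwrite('pics/top1.png',q[:,:,::-1])"
```

```text
[0.05993209 0.23885592 0.42462432] [384.6647316   -4.01533506 187.37129824] 29.3
```

View pics/g14.png

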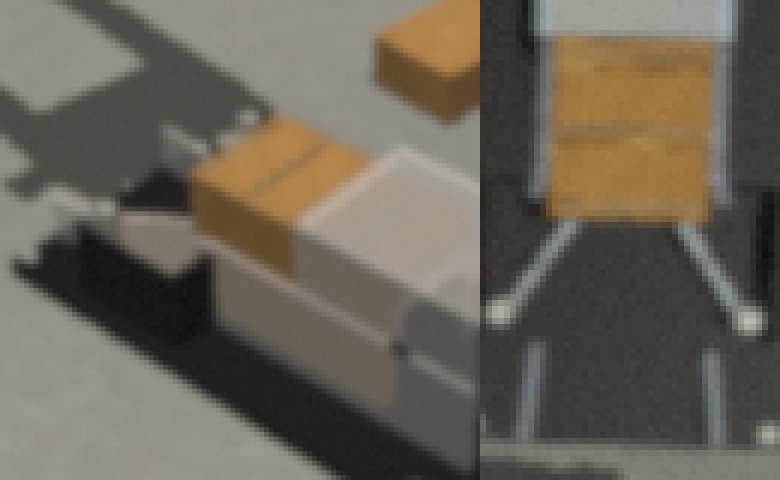

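View pics/top1.png

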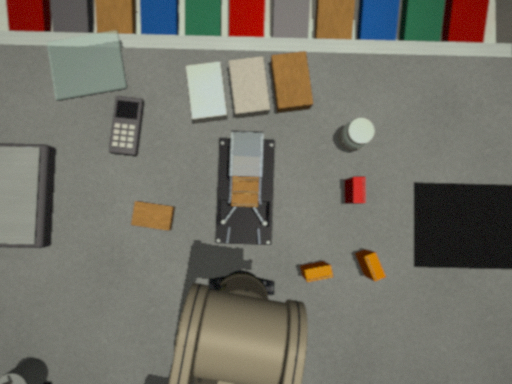

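Both flaps are shut: in the top crop they run symmetrically from the hinges at (500,315) and (748,320) to the carton's front face. The new carton rests on their tips, aligned with the row, and the bystanders haven't moved.

```bash
python3 -c "
from bench import r
print(r.hand_in())"
```

```text
the job is handed in; nothing more can be done
None
```

The loose carton is loaded in the tray, both flaps are shut behind it, and the job is handed in at about 29 s of the 69 s allowed.

- **Loading:** I stood the carton on the apron facing the same way as the row. My first push, holding it by its sides, stalled and tilted at about 8 N. I let go and pushed with the closed fingers instead, which fit between the flaps.
- **Push force:** The highest reading was about 13 N. That was just after the flaps snapped, when the row began to feel solid, and I stopped there. Force was only read at the end of each move, so a brief higher peak can't be ruled out.
- **Easing back:** I backed off about 8 mm at roughly 5 mm/s. The force fell from about 6 N to 0 as the flap tips took the load, and then I withdrew.
- **Last checks:** The final pictures show both flaps shut symmetrically, the carton resting on their tips in line with the row, and the other things on the counter where they were. The arm was clear with no force on it.

During the push only the right flap was visible. I confirmed the left one was shut only after withdrawing.

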